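# Touch-dry test of varnished wooden figures

## Task

Test whether the varnish on the plywood figures has dried: with a fingertip, touch the horse on its stand first, then the heart, then the ring, each just lightly from above, so that it gives a few millimetres on its soft spring for a moment without being pushed near its stop, and lift off before going to the next. The snowflake is still wet: do not touch it or its stand. Grasp and lift nothing, leave the stands and everything else where they are, and finish with the hand clear.

Things in the scene. Friction and masses are not known exactly. Their poses are not given: they have to be found in the camera images.
- horse_stand: drying stand that carries the horse: wooden foot 90 mm across, 12 mm high, post 22 mm across; about 0.6 kg, loose. Origin: centre of the underside, z up. On it lies level a 6 mm plywood toy horse cut-out seen from the side, about 125 x 95 mm: trunk 70 x 28 mm along its stand's x axis, neck and head at +x/+y, four legs towards -y, tail at -x. Its top face is 78 mm above the table.
- horse (a joint): how far the horse has been pressed down on the soft spring in its post, in m: 0 at rest (fully up), 0.016 at the stop. Begins to sink at about 1.2 N, then 0.4 N per mm (2 N at 2 mm, about 6 N at 12 mm); springs back up when let go.
- horse_spot (a point): point on the top face of the horse: the middle of the horse's trunk, over the stand's axis.
- heart_stand: drying stand that carries the heart: wooden foot 90 mm across, 12 mm high, post 22 mm across; about 0.6 kg, loose. Origin: centre of the underside, z up. On it lies level a 6 mm plywood heart cut-out, about 70 x 75 mm, its point towards its stand's -x. Its top face is 62 mm above the table.
- heart (a joint): how far the heart has been pressed down on the soft spring in its post, in m: 0 at rest (fully up), 0.016 at the stop. Begins to sink at about 1.2 N, then 0.4 N per mm (2 N at 2 mm, about 6 N at 12 mm); springs back up when let go.
- heart_spot (a point): point on the top face of the heart: the middle of the heart, 4 mm from the stand's axis.
- ring_stand: drying stand that carries the ring: wooden foot 90 mm across, 12 mm high, post 22 mm across; about 0.6 kg, loose. Origin: centre of the underside, z up. On it lies level a 6 mm plywood round bagel-like ring cut-out, 76 mm outside diameter with an 18 mm hole in the middle. Its top face is 70 mm above the table.
- ring (a joint): how far the ring has been pressed down on the soft spring in its post, in m: 0 at rest (fully up), 0.016 at the stop. Begins to sink at about 1.2 N, then 0.4 N per mm (2 N at 2 mm, about 6 N at 12 mm); springs back up when let go.
- ring_spot (a point): point on the top face of the ring: the middle of the wooden band, 23.5 mm from the ring's centre along the stand's +x (the centre itself is a hole).
- flake_stand: drying stand that carries the snowflake: wooden foot 90 mm across, 12 mm high, post 22 mm across; about 0.6 kg, loose. Origin: centre of the underside, z up. On it lies level a 6 mm plywood six-armed snowflake cut-out, 92 mm across, still wet. Its top face is 66 mm above the table.
- flake (a joint): how far the snowflake has been pressed down on the soft spring in its post, in m: 0 at rest (fully up), 0.016 at the stop. Begins to sink at about 1.2 N, then 0.4 N per mm (2 N at 2 mm, about 6 N at 12 mm); springs back up when let go.
- flake_spot (a point): point on the top face of the snowflake: its centre, over the stand's axis.
- paint_jar: closed clear paint jar with white cap, 52 mm across, 48 mm high. Bystander, loose; origin at its underside
- water_pot: closed clear water pot with green cap, 68 mm across, 55 mm high. Bystander, loose; origin at its underside
- varnish_tin: metal tin with paper label, 56 mm across, 52 mm high. Bystander, loose; origin at its underside
- spool: wooden spool standing upright, 42 mm across, 50 mm high. Bystander, loose; origin at its underside
- brush: paint brush lying on the table, 180 mm long; origin about its middle. Bystander, loose.
- wood_ring: loose wooden ring lying flat on the table, 72 mm across, 36 mm hole, 10 mm thick; not one of the figures on stands. Bystander, loose; origin at its underside
- palette: small white plate, 100 mm across, 18 mm high. Bystander, loose; origin at its underside
Not all that is in view belongs to the job. Leave any red or turquoise look-alike of the horse_stand alone.

How it is judged (in metres and radians):
On the way, in this order (a step that is already met when the one before it is completed fails the run):
1. the horse is touched lightly by the fingers and sinks at least 2 mm on its spring, for 0.1 s, while the other two are fully up (value of joint horse above 0.002 m and contact force between the fingers and horse_stand above 0.5 N and value of joint each of heart, ring below 0.0015 m), for 0.1 s.
2. the heart is touched lightly by the fingers and sinks at least 2 mm on its spring, for 0.1 s, while the other two are fully up (value of joint heart above 0.002 m and contact force between the fingers and heart_stand above 0.5 N and value of joint each of horse, ring below 0.0015 m), for 0.1 s.
3. the ring is touched lightly by the fingers and sinks at least 2 mm on its spring, for 0.1 s, while the other two are fully up (value of joint ring above 0.002 m and contact force between the fingers and ring_stand above 0.5 N and value of joint each of horse, heart below 0.0015 m), for 0.1 s.
At the end, for the whole second after the job is handed in: All four figures are back up (within 1.5 mm), all four stands upright (within 0.08 rad), at rest and within 15 mm of where they began, and the seven bystanders within 20 mm of where they began (value of joint each of horse, heart, ring, flake below 0.0015 m and distance of each of horse_stand, heart_stand, ring_stand, flake_stand from where it was at the start of the episode below 0.015 m and angle between each of horse_stand, heart_stand, ring_stand, flake_stand's own z axis and vertical below 0.08 rad and linear speed of each of horse_stand, heart_stand, ring_stand, flake_stand below 0.02 m/s and distance of each of paint_jar, water_pot, varnish_tin, spool, brush, wood_ring, palette from where it was at the start of the episode below 0.02 m); the robot touches nothing.
It fails at once if a figure is pressed too hard: more than 12 mm down its 16 mm travel, or with more than 20 N (value of joint any of horse, heart, ring above 0.012 m or contact force between any of the arm, the fingers and horse_stand above 20 N or contact force between any of the arm, the fingers and heart_stand above 20 N or contact force between any of the arm, the fingers and ring_stand above 20 N).
It fails at once if the robot touches the wet snowflake or its stand (contact force between any of the fingers, the arm and flake_stand above 0.2 N).
It fails at once if a stand is lifted, tipped (over 0.15 rad) or shifted by more than 20 mm (distance of any of horse_stand, heart_stand, ring_stand, flake_stand from where it was at the start of the episode above 0.02 m or height (world z) of any of horse_stand, heart_stand, ring_stand, flake_stand above 0.008 m or angle between any of horse_stand, heart_stand, ring_stand, flake_stand's own z axis and vertical above 0.15 rad).
It fails at once if a bystander is lifted or shifted by more than 25 mm (distance of any of paint_jar, water_pot, varnish_tin, spool, brush, wood_ring, palette from where it was at the start of the episode above 0.025 m).
It also fails if it takes over 48 s, if anything falls off the work surface, if the arm or the gripper's body presses on something with over 40 N, if the wrist force passes 120 N, or if a joint passes its speed limit or range.

## Robot

A 6-joint arm with a two-finger parallel gripper is mounted at the origin on the work surface. World frame = base frame: x ahead of the robot, y to its left, z up, the work surface at z = 0. Lengths are in m, angles in degrees, forces in N, time in s.
With the tool pointing down it reaches from about 0.35 to 0.875 m from the base axis. Payload 4.2 kg.
Tool frame: the origin (TCP) lies on the centre line of the jaws, within the pads' length; the fingertips stand 19 mm ahead of it and the grasp point (between the pads) is the TCP; x points along the fingers, y is the direction in which the jaws open and shut, and the axes are right-handed (so a half turn about x gives the same grasp; the last joint's range is limited). The gripper opens to 87 mm and grips with 3 to 60 N. Pads are 19 mm wide; open, the fingers measure 117 mm over their backs; the gripper's body (75 mm by 190 mm) begins 51 mm behind the grasp point.
Start: joints at [-59.324, 22.042, 0.453, 0, -68.411, -14.817], TCP at [0.171, -0.601, 0.242] pointing down, gripper open.
Joint ranges: [-179.83, 179.83], [-69.29, 118.12], [-61.27, 80.66], [-181.25, 117.63], [-171.15, -9.14], [-177.46, 177.46]. Speed limits (degrees/s): [159.86, 159.86, 180, 180, 180, 180].

## Interface

Orientations are given as a 3x3 rotation matrix whose columns are the frame's x, y, z axes.
In Python, from station import r, viewer, job, spotter gives the robot as it stands.
- The arm moves only by the tool play_rows, never from a script. Its argument "commands" is a list of rows, each an object of numbers: "fingers": the gripper command: -1 is fully open, 1 is shut, values between are in proportion; "tx", "ty", "tz": the shift along the tool's x, y, z normalised to -1 to 1, where 1 is 750 mm; "ax", "ay", "az": the turn, a rotation vector about the tool's x, y, z normalised to -1 to 1, where 1 is pi rad. In form: [{"fingers": .., "tx": .., "ty": .., "tz": .., "ax": .., "ay": .., "az": ..}, ...]. A call has 1 to 5 rows; each row is the pose to reach, as a shift and turn from the pose commanded when the call began, along the tool's axes at that moment, turning the shorter way round; what a row does not reach only later rows make up. A row lasts 1/12 s, in which the tool goes at most 41.7 mm and 7.16 degrees, less where a joint would pass 70% of its speed; a pose out of reach is approached as far as the arm can. A call with a number of a shift or a turn outside -1 to 1 is refused whole. A call with a gripper value outside its range is refused whole. The fingers move at their own pace and stop on an object; the grip force is fixed at half the most. Time passes only in rows, so rows that repeat a pose let the fingers close. It gives the time, the measured TCP pose, the force and the opening at its end, in the units of the state.
- r.sense(): the state, without advancing time (a new reading comes with each control period).
- viewer.capture(name): name is "scene" or "top"; returns a dict with "image" (400x640x3 uint8, red, green, blue), "fx", "fy", "cx", "cy" (pixels), "R" (3x3) and "t" (3): a world point X has camera coordinates R X + t. Camera axes: x right, y down, z forward; pixel columns grow to the right and rows downward; lengths in m; the calibration is good to about 2 mm. A picture is of the moment at which its call begins. There is no depth.
- job.finish_job(): hands the job in, once; it reports no verdict.
Trained networks look in a picture, given as the dict that the camera call returned (one of the last four; its "shot" number tells which), for a name from the list of things; names that differ only in an ending like _2 or _b are one class to them, and where a whole thing is asked for, a point or a joint stands for the part that bears it (a point fixed in the world has none). Each returns a list of dicts, best first, with "score" (0 to 1); they miss things now and then, are a little off and sometimes report something else, mostly with a low value. They report only what shows in the picture. A call takes as long as a camera call. They do not tell look-alikes from the thing itself.
- spotter.find_in(name, picture): "uv" ([column, row] in pixels, amid what is visible of it).
- spotter.silhouettes(name, picture): "region" (400x640 bool, what is visible of it) and "uv" ([column, row] in pixels, amid what is visible of it).
The state is a dict: "time_s": time; "joints": joint angles; "joint_velocities": joint speeds; "effort": joint torques, N m; "tcp_pos": TCP position; "ee_rot": TCP orientation; "wrist_force": force on the tool from outside, world axes, zero at the start; "moment": the same for the moment, N m; "gripper_width": opening from 0.0 (shut) to 1.0 (fully open).
Only numpy, scipy, OpenCV 4.12 (cv2) and the standard library are available. Lean on these libraries where they do the work, as an engineer would, in place of code of your own. Each camera call takes 0.05 s, during which the arm holds its last target. There are 200 camera calls.

## Working session

There is one attempt and no reset: what is moved stays moved. The work goes in short steps, Python scripts to look and compute and a tool call to move; the robot and the scene stay as the last step left them, time stands still between calls to the robot, and variables do not carry over. Pictures are saved under pics/ and viewed, about 8 in all and at most 12, crops included, and the job is handed in when it is done.

Besides the shell and the picture viewer there is one more tool, called after "Request:" by a JSON object that holds its "api" and its "payload", one argument or row to a line. play_rows: Moves the arm, as the interface text tells. Its arguments: {"type":"object","properties":{"commands":{"type":"array"}},"required":["commands"]}

```bash
mkdir -p pics
cat > h.py <<'E'
import numpy as np, cv2
from station import r, viewer, job, spotter
def ray(p,uv,z):
    d=np.array([(uv[0]-p['cx'])/p['fx'],(uv[1]-p['cy'])/p['fy'],1.]); R=np.array(p['R']);t=np.array(p['t'])
    c=-R.T@t; d=R.T@d; return c+d*(z-c[2])/d[2]
def proj(p,X):
    c=np.array(p['R'])@np.array(X)+np.array(p['t']); return [p['fx']*c[0]/c[2]+p['cx'],p['fy']*c[1]/c[2]+p['cy']]
def save(p,n,crop=None,s=1):
    im=p['image'][:,:,::-1]
    if crop: im=im[crop[1]:crop[3],crop[0]:crop[2]]
    cv2.imwrite('pics/'+n,cv2.resize(im,None,fx=s,fy=s,interpolation=cv2.INTER_CUBIC))
E
python3 - <<'E'
from h import *
H=dict(horse=.078,heart=.062,ring=.070,flake=.066)
s=r.sense();print(s['tcp_pos'],np.round(s['ee_rot'],3).tolist(),s['wrist_force'],s['gripper_width'],s['time_s'])
for v in('top','scene'):
    p=viewer.capture(v); save(p,v+'1.png',s=1.25); print(v,'cam',-np.array(p['R']).T@p['t'])
    for n,h in H.items():
        for k in (n+'_spot',n+'_stand'):
            for d in spotter.find_in(k,p)[:4]: print(v,k,np.round(d['uv']),round(d['score'],2),np.round(ray(p,d['uv'],h),3))
    if v=='top':
      for n in 'paint_jar water_pot varnish_tin spool brush wood_ring palette'.split():
        for d in spotter.find_in(n,p)[:2]: print(n,np.round(d['uv']),round(d['score'],2),np.round(ray(p,d['uv'],.03),3))
E
```

```text
[ 0.17069047 -0.60066246  0.24047163] [[-0.001, -0.273, 0.962], [0.002, 0.962, 0.273], [-1.0, 0.002, -0.0]] [ 0.93211421 -0.19614369  0.15320967] 1.0021340656141826 0.0
top cam [ 0.37964076 -0.00391188  1.21558926]
top horse_spot [345. 175.] 0.83 [ 0.592 -0.061  0.078]
top horse_spot [461. 282.] 0.79 [ 0.321 -0.349  0.078]
top horse_spot [384. 288.] 0.7 [ 0.306 -0.156  0.078]
top horse_spot [167. 270.] 0.66 [0.35  0.387 0.078]
top horse_stand [345. 179.] 0.77 [ 0.582 -0.059  0.078]
top horse_stand [380. 290.] 0.69 [ 0.302 -0.146  0.078]
top horse_stand [171. 271.] 0.64 [0.346 0.376 0.078]
top horse_stand [457. 285.] 0.62 [ 0.314 -0.337  0.078]
top heart_spot [227. 177.] 0.89 [0.588 0.246 0.062]
top heart_stand [227. 181.] 0.75 [0.577 0.247 0.062]
top heart_stand [344. 176.] 0.49 [ 0.592 -0.058  0.062]
top ring_spot [423. 220.] 0.77 [ 0.478 -0.258  0.07 ]
top ring_spot [344. 176.] 0.28 [ 0.591 -0.057  0.07 ]
top ring_stand [421. 221.] 0.77 [ 0.475 -0.255  0.07 ]
top ring_stand [225. 180.] 0.48 [0.578 0.25  0.07 ]
top flake_spot [278. 222.] 0.73 [0.472 0.113 0.066]
top flake_stand [315
[... 651 characters left out ...]
7.] 0.64 [ 0.305 -0.148  0.078]
scene horse_spot [418. 112.] 0.57 [0.35  0.379 0.078]
scene horse_stand [239. 178.] 0.64 [ 0.339 -0.159  0.078]
scene horse_stand [417. 126.] 0.59 [0.396 0.344 0.078]
scene horse_stand [165. 208.] 0.58 [ 0.344 -0.352  0.078]
scene horse_stand [320. 248.] 0.57 [ 0.618 -0.072  0.078]
scene heart_spot [425. 189.] 0.63 [0.58  0.244 0.062]
scene heart_stand [426. 198.] 0.75 [0.603 0.231 0.062]
scene heart_stand [291. 212.] 0.73 [ 0.486 -0.085  0.062]
scene ring_spot [218. 239.] 0.56 [ 0.481 -0.269  0.07 ]
scene flake_spot [356. 178.] 0.94 [0.471 0.106 0.066]
scene flake_spot [372. 230.] 0.59 [0.625 0.059 0.066]
scene flake_stand [358. 187.] 0.87 [0.496 0.096 0.066]
```

View pics/top1.png

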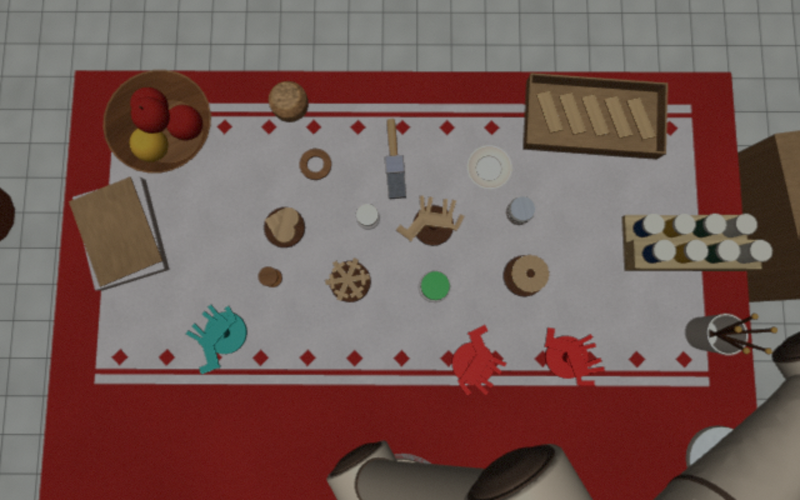

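View pics/scene1.png

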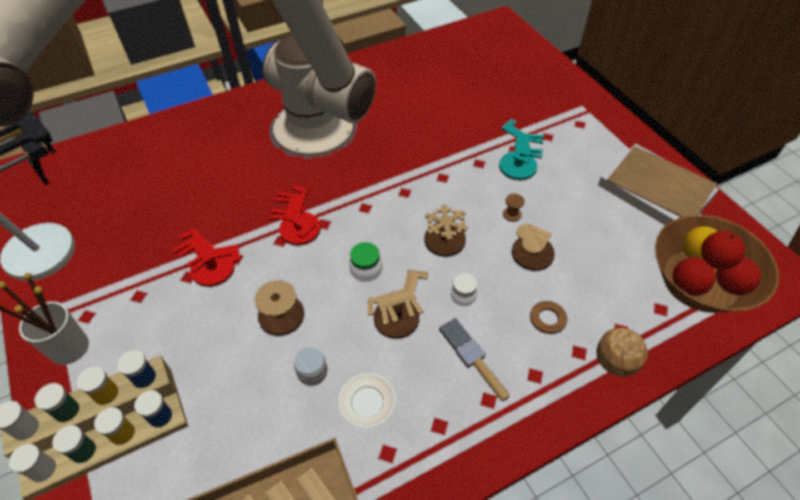

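The top view shows the plain wooden horse at raw pixel (345,175). The look-alikes are red at (380,290) and (457,285), and turquoise at (171,271). Heart is at (227,179), ring at (423,219) and flake at (278,222). I choose the plain wooden horse and check it in a close crop.

Run:
```python
from h import *
H=dict(horse=.078,heart=.062,ring=.070,flake=.066)
p=viewer.capture('top');q=viewer.capture('scene')
for n,h in H.items():
  for nm,P in(('top',p),('scene',q)):
    for k in(n+'_spot',n+'_stand'):
      for d in spotter.silhouettes(k,P)[:1]:
        ys,xs=np.nonzero(d['region']); a=[xs.min(),xs.max(),ys.min(),ys.max()]
        print(nm,k,round(d['score'],2),a,len(xs),'uv',np.round(ray(P,d['uv'],h),3),'cent',np.round(ray(P,[xs.mean(),ys.mean()],h),3),np.round(ray(P,[(a[0]+a[1])/2,(a[2]+a[3])/2],h),3))
save(p,'crop2.png',(200,120,460,260),3)
```

```text
top horse_spot 0.79 [np.int64(435), np.int64(483), np.int64(262), np.int64(308)] 888 uv [ 0.32  -0.346  0.078] cent [ 0.316 -0.345  0.078] [ 0.314 -0.343  0.078]
top horse_stand 0.83 [np.int64(149), np.int64(197), np.int64(244), np.int64(298)] 1336 uv [0.353 0.373 0.078] cent [0.354 0.367 0.078] [0.346 0.372 0.078]
scene horse_spot 0.95 [np.int64(139), np.int64(192), np.int64(184), np.int64(217)] 835 uv [ 0.324 -0.348  0.078] cent [ 0.321 -0.349  0.078] [ 0.323 -0.345  0.078]
scene horse_stand 0.92 [np.int64(293), np.int64(341), np.int64(216), np.int64(270)] 1567 uv [ 0.609 -0.077  0.078] cent [ 0.615 -0.077  0.078] [ 0.603 -0.073  0.078]
top heart_spot 0.69 [np.int64(212), np.int64(238), np.int64(166), np.int64(193)] 527 uv [0.582 0.245 0.062] cent [0.584 0.25  0.062] [0.582 0.252 0.062]
top heart_stand 0.7 [np.int64(211), np.int64(243), np.int64(166), np.int64(198)] 868 uv [0.573 0.249 0.062] cent [0.577 0.246 0.062] [0.575 0.247 0.062]
scene heart_spot 0.58 [np.int64(414), np.int64(440), np.int64(179), np.int64(203)] 451 uv [0.583 0.244 0.062] cent [0.585 0.245 0.062] [0.587 0.246
[... 734 characters left out ...]
1382 uv [ 0.507 -0.268  0.07 ] cent [ 0.508 -0.267  0.07 ] [ 0.509 -0.265  0.07 ]
top flake_spot 0.66 [np.int64(260), np.int64(294), np.int64(207), np.int64(239)] 591 uv [0.474 0.114 0.066] cent [0.469 0.113 0.066] [0.469 0.114 0.066]
top flake_stand 0.97 [np.int64(260), np.int64(296), np.int64(207), np.int64(241)] 896 uv [0.464 0.117 0.066] cent [0.464 0.109 0.066] [0.466 0.112 0.066]
scene flake_spot 0.75 [np.int64(342), np.int64(372), np.int64(165), np.int64(191)] 460 uv [0.479 0.1   0.066] cent [0.473 0.11  0.066] [0.471 0.109 0.066]
scene flake_stand 0.71 [np.int64(339), np.int64(374), np.int64(164), np.int64(205)] 1126 uv [0.494 0.098 0.066] cent [0.493 0.094 0.066] [0.489 0.098 0.066]
```

View pics/crop2.png

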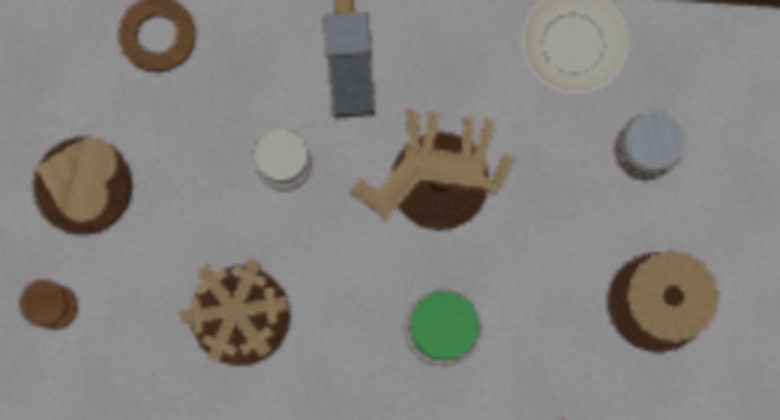

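The crop shows the plain wooden horse with its trunk centre at crop (448,168), which is raw (349,176). The heart is at raw (227,180) and the ring hole at raw (424,219). I'll check these against the foot centres.

Run:
```python
from h import *
p=viewer.capture('top')
f=lambda x,y:(200+x/3-.33,120+y/3-.33)
for n,t,b,h in(('horse',(448,168),(440,181),.078),('heart',(80,180),(83,185),.062),('ring',(674,297),(657,302),.07),('flake',(235,311),(240,314),.066)):
    print(n,'top',np.round(ray(p,f(*t),h),4),'foot',np.round(ray(p,f(*b),.010),4))
    for d in spotter.find_in(n+'_spot',p)[:2]: print(d['uv'],np.round(ray(p,d['uv'],h),3))
```

```text
horse top [ 0.5901 -0.0701  0.078 ] foot [ 0.5907 -0.0668  0.01  ]
[166.0, 267.7] [0.354 0.39  0.078]
[382.0, 290.9] [ 0.299 -0.151  0.078]
heart top [0.5815 0.2488 0.062 ] foot [0.586  0.2573 0.01  ]
[228.1, 177.6] [0.587 0.244 0.062]
[281.4, 221.9] [0.472 0.103 0.062]
ring top [ 0.4805 -0.2626  0.07  ] foot [ 0.4812 -0.2608  0.01  ]
[228.7, 177.8] [0.585 0.241 0.07 ]
[422.6, 216.1] [ 0.487 -0.258  0.07 ]
flake top [0.4677 0.1118 0.066 ] foot [0.4693 0.1129 0.01  ]
[274.2, 222.8] [0.469 0.122 0.066]
[227.3, 178.8] [0.583 0.245 0.066]
```

Request:
{"api": "play_rows", "payload": {
  "commands": [
    {"fingers": 1, "tx": 0, "ty": 0.53, "tz": 0.73, "ax": 0, "ay": 0, "az": 0},
    {"fingers": 1, "tx": 0, "ty": 0.53, "tz": 0.73, "ax": 0, "ay": 0, "az": 0},
    {"fingers": 1, "tx": 0, "ty": 0.53, "tz": 0.73, "ax": 0, "ay": 0, "az": 0},
    {"fingers": 1, "tx": 0, "ty": 0.53, "tz": 0.73, "ax": 0, "ay": 0, "az": 0},
    {"fingers": 1, "tx": 0, "ty": 0.53, "tz": 0.73, "ax": 0, "ay": 0, "az": 0}
  ]
}}

```text
time_s: 2.82
tcp_pos: [0.3002, -0.4359, 0.2417]
ee_rot: [[0.0, -0.273, 0.962], [-0.0, 0.962, 0.273], [-1.0, -0.0, 0.0]]
wrist_force: [2.0, -0.4, -0.5]
gripper_width: 0.709
```

Request:
{"api": "play_rows", "payload": {
  "commands": [
    {"fingers": 1, "tx": 0, "ty": 0.365, "tz": 0.505, "ax": 0, "ay": 0, "az": 0},
    {"fingers": 1, "tx": 0, "ty": 0.365, "tz": 0.505, "ax": 0, "ay": 0, "az": 0},
    {"fingers": 1, "tx": 0, "ty": 0.365, "tz": 0.505, "ax": 0, "ay": 0, "az": 0},
    {"fingers": 1, "tx": 0, "ty": 0.365, "tz": 0.505, "ax": 0, "ay": 0, "az": 0},
    {"fingers": 1, "tx": 0, "ty": 0.365, "tz": 0.505, "ax": 0, "ay": 0, "az": 0}
  ]
}}

```text
time_s: 3.23
tcp_pos: [0.4295, -0.272, 0.242]
ee_rot: [[0.001, -0.273, 0.962], [-0.0, 0.962, 0.273], [-1.0, -0.001, 0.001]]
wrist_force: [1.8, 0.5, 0.7]
gripper_width: 0.327
```

```bash
cat > g.py <<'E'
import sys; from h import *
t=[float(a) for a in sys.argv[1:4]]; s=r.sense(); d=np.array(s['ee_rot']).T@(np.array(t)-s['tcp_pos'])
print(np.round(s['tcp_pos'],4),s['time_s'],np.round(s['wrist_force'],2),'tx ty tz',np.round(d/.75,4),'rows',np.linalg.norm(d)/.0417)
E
python3 g.py .590 -.069 .242
```

```text
[ 0.4295 -0.272   0.242 ] 3.2333 [1.84 0.48 0.71] tx ty tz [2.000e-04 2.019e-01 2.798e-01] rows 6.20563829569896
```

Request:
{"api": "play_rows", "payload": {
  "commands": [
    {"fingers": 1, "tx": 0, "ty": 0.2, "tz": 0.278, "ax": 0, "ay": 0, "az": 0},
    {"fingers": 1, "tx": 0, "ty": 0.2, "tz": 0.278, "ax": 0, "ay": 0, "az": 0},
    {"fingers": 1, "tx": 0, "ty": 0.2, "tz": 0.278, "ax": 0, "ay": 0, "az": 0},
    {"fingers": 1, "tx": 0, "ty": 0.2, "tz": 0.278, "ax": 0, "ay": 0, "az": 0},
    {"fingers": 1, "tx": 0, "ty": 0.2, "tz": 0.278, "ax": 0, "ay": 0, "az": 0}
  ]
}}

```text
time_s: 3.65
tcp_pos: [0.559, -0.1086, 0.2419]
ee_rot: [[0.001, -0.274, 0.962], [-0.0, 0.962, 0.274], [-1.0, -0.0, 0.001]]
wrist_force: [-0.0, -0.6, 0.8]
gripper_width: 0.022
```

```bash
python3 g.py .590 -.069 .122
```

```text
[ 0.559  -0.1086  0.2419] 3.65 [-0.04 -0.59  0.77] tx ty tz [0.1599 0.0396 0.0541] rows 3.118451695718343
```

Now to hover with the tips at about z = 0.103, 25 mm above the horse.

Request:
{"api": "play_rows", "payload": {
  "commands": [
    {"fingers": 1, "tx": 0, "ty": 0.04, "tz": 0.054, "ax": 0, "ay": 0, "az": 0},
    {"fingers": 1, "tx": 0, "ty": 0.04, "tz": 0.054, "ax": 0, "ay": 0, "az": 0},
    {"fingers": 1, "tx": 0.16, "ty": 0.04, "tz": 0.054, "ax": 0, "ay": 0, "az": 0},
    {"fingers": 1, "tx": 0.16, "ty": 0.04, "tz": 0.054, "ax": 0, "ay": 0, "az": 0},
    {"fingers": 1, "tx": 0.16, "ty": 0.04, "tz": 0.054, "ax": 0, "ay": 0, "az": 0}
  ]
}}

```text
time_s: 4.07
tcp_pos: [0.5885, -0.0702, 0.12]
ee_rot: [[0.0, -0.274, 0.962], [0.001, 0.962, 0.274], [-1.0, 0.0, 0.001]]
wrist_force: [-0.0, -0.8, -1.3]
gripper_width: 0.006
```

Run:
```python
from h import *
p=viewer.capture('top');q=viewer.capture('scene'); s=r.sense(); print(s['tcp_pos'],s['wrist_force'],s['gripper_width'])
a=np.array(s['tcp_pos'])-[0,0,.019]; print(proj(q,a),proj(q,[.59,-.069,.078]))
def cr(p,c,w=70,h=55,s=5):
    c=[int(v) for v in c]; return cv2.resize(p['image'][c[1]-h:c[1]+h,c[0]-w:c[0]+w,::-1],None,fx=s,fy=s,interpolation=cv2.INTER_CUBIC)
c=cr(q,(320,240)); print('crop=(raw-(250,185))*5'); cv2.imwrite('pics/hov.png',c)
```

```text
[ 0.58399254 -0.07097041  0.11522569] [-0.29746316 -1.44406025 -0.85825363] 0.0031114707186089105
[np.float64(313.9345384621976), np.float64(231.86645396323988)] [np.float64(316.04766005922085), np.float64(237.81907947751156)]
crop=(raw-(250,185))*5
```

View pics/hov.png

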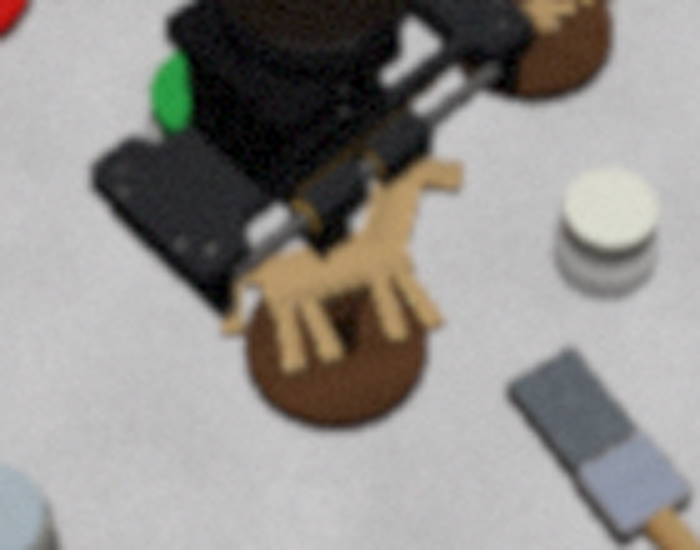

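The hovering fingertips are at crop (325,240), raw (315,233). The trunk middle is at crop (335,265), raw (317,238), which agrees with the projection. The hand has to go about 5 mm in +x and then down.

```bash
python3 g.py .591 -.069 .105
```

```text
[ 0.584  -0.071   0.1152] 4.1667 [-0.3  -1.44 -0.86] tx ty tz [ 0.0135 -0.0001  0.0099] rows 0.30100625413519383
```

Request:
{"api": "play_rows", "payload": {
  "commands": [
    {"fingers": 1, "tx": 0, "ty": 0, "tz": 0, "ax": 0, "ay": 0, "az": 0},
    {"fingers": 1, "tx": 0, "ty": 0, "tz": 0, "ax": 0, "ay": 0, "az": 0},
    {"fingers": 1, "tx": 0, "ty": 0, "tz": 0, "ax": 0, "ay": 0, "az": 0}
  ]
}}

```text
time_s: 4.42
tcp_pos: [0.5908, -0.0707, 0.1248]
ee_rot: [[0.006, -0.274, 0.962], [0.0, 0.962, 0.274], [-1.0, -0.001, 0.006]]
wrist_force: [-0.1, -0.1, 0.1]
gripper_width: 0.005
```

```bash
python3 g.py .591 -.069 .105
```

```text
[ 0.5908 -0.0707  0.1248] 4.4167 [-0.1  -0.13  0.12] tx ty tz [0.0264 0.0022 0.0007] rows 0.47636047868221165
```

The arm rings after fast moves, so I'll let it settle and go slowly.

Request:
{"api": "play_rows", "payload": {
  "commands": [
    {"fingers": 1, "tx": 0, "ty": 0, "tz": 0, "ax": 0, "ay": 0, "az": 0},
    {"fingers": 1, "tx": 0.004, "ty": 0, "tz": 0, "ax": 0, "ay": 0, "az": 0},
    {"fingers": 1, "tx": 0.008, "ty": 0.001, "tz": 0, "ax": 0, "ay": 0, "az": 0},
    {"fingers": 1, "tx": 0.012, "ty": 0.001, "tz": 0, "ax": 0, "ay": 0, "az": 0},
    {"fingers": 1, "tx": 0.012, "ty": 0.001, "tz": 0, "ax": 0, "ay": 0, "az": 0}
  ]
}}

```text
time_s: 4.83
tcp_pos: [0.588, -0.0699, 0.1119]
ee_rot: [[-0.001, -0.273, 0.962], [0.0, 0.962, 0.273], [-1.0, 0.0, -0.001]]
wrist_force: [-0.1, -0.0, -0.1]
gripper_width: 0.005
```

Request:
{"api": "play_rows", "payload": {
  "commands": [
    {"fingers": 1, "tx": 0, "ty": 0, "tz": 0, "ax": 0, "ay": 0, "az": 0},
    {"fingers": 1, "tx": 0, "ty": 0, "tz": 0, "ax": 0, "ay": 0, "az": 0},
    {"fingers": 1, "tx": 0, "ty": 0, "tz": 0, "ax": 0, "ay": 0, "az": 0},
    {"fingers": 1, "tx": 0, "ty": 0, "tz": 0, "ax": 0, "ay": 0, "az": 0}
  ]
}}

```text
time_s: 5.17
tcp_pos: [0.5887, -0.0699, 0.1126]
ee_rot: [[0.0, -0.273, 0.962], [-0.0, 0.962, 0.273], [-1.0, -0.0, 0.0]]
wrist_force: [-0.3, 0.1, 0.4]
gripper_width: 0.005
```

```bash
python3 g.py .591 -.069 .100
```

```text
[ 0.5887 -0.0699  0.1126] 5.1667 [-0.28  0.1   0.37] tx ty tz [0.0168 0.0003 0.0033] rows 0.30822984905945505
```

Request:
{"api": "play_rows", "payload": {
  "commands": [
    {"fingers": 1, "tx": 0.004, "ty": 0, "tz": 0.002, "ax": 0, "ay": 0, "az": 0},
    {"fingers": 1, "tx": 0.008, "ty": 0, "tz": 0.003, "ax": 0, "ay": 0, "az": 0},
    {"fingers": 1, "tx": 0.012, "ty": 0, "tz": 0.003, "ax": 0, "ay": 0, "az": 0},
    {"fingers": 1, "tx": 0.015, "ty": 0, "tz": 0.003, "ax": 0, "ay": 0, "az": 0},
    {"fingers": 1, "tx": 0.018, "ty": 0, "tz": 0.003, "ax": 0, "ay": 0, "az": 0}
  ]
}}

```text
time_s: 5.58
tcp_pos: [0.5906, -0.0693, 0.0985]
ee_rot: [[-0.001, -0.273, 0.962], [-0.0, 0.962, 0.273], [-1.0, 0.0, -0.001]]
wrist_force: [0.3, 0.1, 0.3]
gripper_width: 0.004
```

Request:
{"api": "play_rows", "payload": {
  "commands": [
    {"fingers": 1, "tx": 0.002, "ty": 0, "tz": 0, "ax": 0, "ay": 0, "az": 0},
    {"fingers": 1, "tx": 0.003, "ty": 0, "tz": 0, "ax": 0, "ay": 0, "az": 0},
    {"fingers": 1, "tx": 0.004, "ty": 0, "tz": 0, "ax": 0, "ay": 0, "az": 0},
    {"fingers": 1, "tx": 0.004, "ty": 0, "tz": 0, "ax": 0, "ay": 0, "az": 0}
  ]
}}

```text
time_s: 5.92
tcp_pos: [0.5906, -0.0693, 0.0961]
ee_rot: [[-0.0, -0.273, 0.962], [-0.0, 0.962, 0.273], [-1.0, 0.0, -0.0]]
wrist_force: [-0.7, -0.3, 1.2]
gripper_width: 0.005
```

Request:
{"api": "play_rows", "payload": {
  "commands": [
    {"fingers": 1, "tx": 0.002, "ty": 0, "tz": 0, "ax": 0, "ay": 0, "az": 0},
    {"fingers": 1, "tx": 0.004, "ty": 0, "tz": 0, "ax": 0, "ay": 0, "az": 0},
    {"fingers": 1, "tx": 0.006, "ty": 0, "tz": 0, "ax": 0, "ay": 0, "az": 0},
    {"fingers": 1, "tx": 0.006, "ty": 0, "tz": 0, "ax": 0, "ay": 0, "az": 0},
    {"fingers": 1, "tx": 0.006, "ty": 0, "tz": 0, "ax": 0, "ay": 0, "az": 0}
  ]
}}

```text
time_s: 6.33
tcp_pos: [0.5907, -0.0694, 0.0917]
ee_rot: [[-0.0, -0.273, 0.962], [-0.0, 0.962, 0.273], [-1.0, -0.0, -0.0]]
wrist_force: [-1.9, 0.5, 3.7]
gripper_width: 0.006
```

Request:
{"api": "play_rows", "payload": {
  "commands": [
    {"fingers": 1, "tx": 0, "ty": 0, "tz": 0, "ax": 0, "ay": 0, "az": 0},
    {"fingers": 1, "tx": 0, "ty": 0, "tz": 0, "ax": 0, "ay": 0, "az": 0},
    {"fingers": 1, "tx": 0, "ty": 0, "tz": 0, "ax": 0, "ay": 0, "az": 0}
  ]
}}

```text
time_s: 6.58
tcp_pos: [0.5907, -0.0693, 0.0917]
ee_rot: [[0.0, -0.273, 0.962], [-0.0, 0.962, 0.273], [-1.0, -0.0, 0.0]]
wrist_force: [-1.5, 0.3, 3.0]
gripper_width: 0.006
```

3.0–3.7 N means about 5 mm of sink, held for more than 0.25 s. Lift off.

Request:
{"api": "play_rows", "payload": {
  "commands": [
    {"fingers": 1, "tx": -0.01, "ty": 0, "tz": 0, "ax": 0, "ay": 0, "az": 0},
    {"fingers": 1, "tx": -0.03, "ty": 0, "tz": 0, "ax": 0, "ay": 0, "az": 0},
    {"fingers": 1, "tx": -0.06, "ty": 0, "tz": 0, "ax": 0, "ay": 0, "az": 0},
    {"fingers": 1, "tx": -0.08, "ty": 0, "tz": 0, "ax": 0, "ay": 0, "az": 0},
    {"fingers": 1, "tx": -0.08, "ty": 0, "tz": 0, "ax": 0, "ay": 0, "az": 0}
  ]
}}

```text
time_s: 7.0
tcp_pos: [0.5933, -0.0692, 0.1554]
ee_rot: [[0.008, -0.274, 0.962], [0.0, 0.962, 0.274], [-1.0, -0.002, 0.008]]
wrist_force: [1.0, 1.6, 1.4]
gripper_width: 0.008
```

```bash
python3 g.py .583 .249 .152
```

```text
[ 0.5933 -0.0692  0.1554] 7.0 [0.98 1.57 1.41] tx ty tz [0.0045 0.4118 0.103 ] rows 7.635318325124484
```

Request:
{"api": "play_rows", "payload": {
  "commands": [
    {"fingers": 1, "tx": 0, "ty": 0.03, "tz": 0.008, "ax": 0, "ay": 0, "az": 0},
    {"fingers": 1, "tx": 0, "ty": 0.08, "tz": 0.021, "ax": 0, "ay": 0, "az": 0},
    {"fingers": 1, "tx": 0, "ty": 0.13, "tz": 0.034, "ax": 0, "ay": 0, "az": 0},
    {"fingers": 1, "tx": 0, "ty": 0.18, "tz": 0.046, "ax": 0, "ay": 0, "az": 0},
    {"fingers": 1, "tx": 0, "ty": 0.23, "tz": 0.059, "ax": 0, "ay": 0, "az": 0}
  ]
}}

```text
time_s: 7.42
tcp_pos: [0.5856, 0.1102, 0.1509]
ee_rot: [[-0.001, -0.272, 0.962], [0.0, 0.962, 0.272], [-1.0, 0.0, -0.001]]
wrist_force: [0.0, 0.5, 0.3]
gripper_width: 0.006
```

Request:
{"api": "play_rows", "payload": {
  "commands": [
    {"fingers": 1, "tx": 0, "ty": 0.05, "tz": 0.013, "ax": 0, "ay": 0, "az": 0},
    {"fingers": 1, "tx": 0, "ty": 0.1, "tz": 0.026, "ax": 0, "ay": 0, "az": 0},
    {"fingers": 1, "tx": 0, "ty": 0.14, "tz": 0.036, "ax": 0, "ay": 0, "az": 0},
    {"fingers": 1, "tx": 0, "ty": 0.17, "tz": 0.044, "ax": 0, "ay": 0, "az": 0},
    {"fingers": 1, "tx": 0, "ty": 0.181, "tz": 0.047, "ax": 0, "ay": 0, "az": 0}
  ]
}}

```text
time_s: 7.83
tcp_pos: [0.5826, 0.2524, 0.1505]
ee_rot: [[-0.0, -0.276, 0.961], [0.0, 0.961, 0.276], [-1.0, 0.0, 0.0]]
wrist_force: [-0.1, -0.4, 0.4]
gripper_width: 0.005
```

Request:
{"api": "play_rows", "payload": {
  "commands": [
    {"fingers": 1, "tx": 0.01, "ty": 0, "tz": 0, "ax": 0, "ay": 0, "az": 0},
    {"fingers": 1, "tx": 0.025, "ty": 0, "tz": 0, "ax": 0, "ay": 0, "az": 0},
    {"fingers": 1, "tx": 0.04, "ty": 0, "tz": 0, "ax": 0, "ay": 0, "az": 0},
    {"fingers": 1, "tx": 0.05, "ty": 0, "tz": 0, "ax": 0, "ay": 0, "az": 0},
    {"fingers": 1, "tx": 0.056, "ty": 0, "tz": 0, "ax": 0, "ay": 0, "az": 0}
  ]
}}

```text
time_s: 8.25
tcp_pos: [0.5822, 0.247, 0.1072]
ee_rot: [[-0.003, -0.271, 0.962], [-0.002, 0.962, 0.271], [-1.0, -0.001, -0.004]]
wrist_force: [0.9, -0.6, 0.7]
gripper_width: 0.006
```

Request:
{"api": "play_rows", "payload": {
  "commands": [
    {"fingers": 1, "tx": 0, "ty": 0, "tz": 0, "ax": 0, "ay": 0, "az": 0},
    {"fingers": 1, "tx": 0, "ty": 0, "tz": 0, "ax": 0, "ay": 0, "az": 0},
    {"fingers": 1, "tx": 0, "ty": 0, "tz": 0, "ax": 0, "ay": 0, "az": 0},
    {"fingers": 1, "tx": 0, "ty": 0, "tz": 0, "ax": 0, "ay": 0, "az": 0},
    {"fingers": 1, "tx": 0, "ty": 0, "tz": 0, "ax": 0, "ay": 0, "az": 0}
  ]
}}

```text
time_s: 8.67
tcp_pos: [0.5833, 0.2491, 0.1102]
ee_rot: [[0.001, -0.273, 0.962], [0.001, 0.962, 0.273], [-1.0, 0.0, 0.001]]
wrist_force: [1.0, 0.9, -0.3]
gripper_width: -0.001
```

```bash
python3 g.py .583 .249 .082
python3 - <<'E'
from h import *
q=viewer.capture('scene'); save(q,'hov2.png',(270,130,470,280),4)
a=np.array(r.sense()['tcp_pos'])-[0,0,.019]
for X in (a,[.583,.249,.062]): print((np.array(proj(q,X))-[270,130])*4)
E
```

```text
[0.5833 0.2491 0.1102] 8.6667 [ 1.03  0.92 -0.3 ] tx ty tz [ 0.0376  0.     -0.0004] rows 0.6765049452199191
[636.34937454 208.36017073]
[628.10657278 237.33518104]
```

View pics/hov2.png

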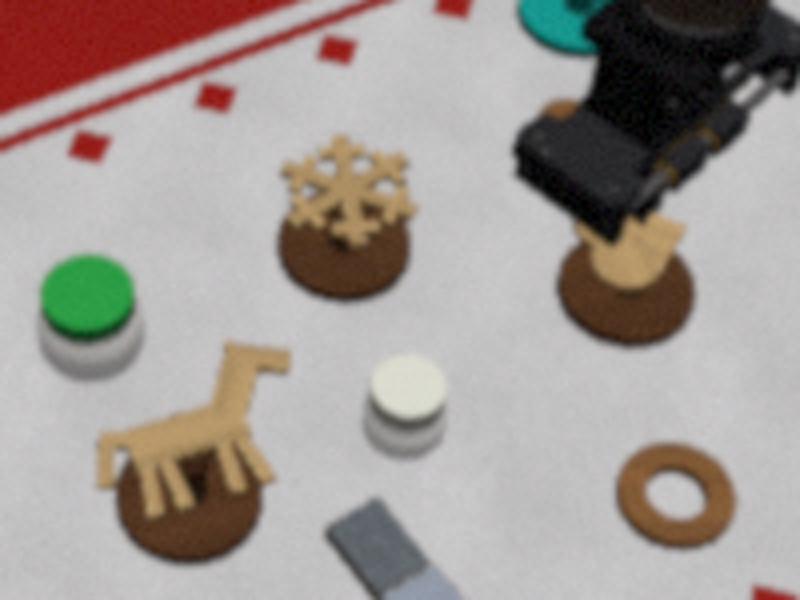

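The tips hover over the heart at crop (636,208), with the target at (628,237). The horse is undisturbed at crop (190,440). Now down: contact is expected at TCP z of about 0.081.

Request:
{"api": "play_rows", "payload": {
  "commands": [
    {"fingers": 1, "tx": 0.008, "ty": 0, "tz": 0, "ax": 0, "ay": 0, "az": 0},
    {"fingers": 1, "tx": 0.016, "ty": 0, "tz": 0, "ax": 0, "ay": 0, "az": 0},
    {"fingers": 1, "tx": 0.024, "ty": 0, "tz": 0, "ax": 0, "ay": 0, "az": 0},
    {"fingers": 1, "tx": 0.03, "ty": 0, "tz": 0, "ax": 0, "ay": 0, "az": 0},
    {"fingers": 1, "tx": 0.034, "ty": 0, "tz": 0, "ax": 0, "ay": 0, "az": 0}
  ]
}}

```text
time_s: 9.13
tcp_pos: [0.5825, 0.2486, 0.0827]
ee_rot: [[-0.002, -0.273, 0.962], [-0.001, 0.962, 0.273], [-1.0, -0.001, -0.002]]
wrist_force: [-0.9, -0.6, 0.5]
gripper_width: 0.006
```

Request:
{"api": "play_rows", "payload": {
  "commands": [
    {"fingers": 1, "tx": 0.002, "ty": 0, "tz": 0, "ax": 0, "ay": 0, "az": 0},
    {"fingers": 1, "tx": 0.004, "ty": 0, "tz": 0, "ax": 0, "ay": 0, "az": 0},
    {"fingers": 1, "tx": 0.005, "ty": 0, "tz": 0, "ax": 0, "ay": 0, "az": 0},
    {"fingers": 1, "tx": 0.005, "ty": 0, "tz": 0, "ax": 0, "ay": 0, "az": 0}
  ]
}}

```text
time_s: 9.47
tcp_pos: [0.5829, 0.2488, 0.0804]
ee_rot: [[-0.0, -0.273, 0.962], [-0.0, 0.962, 0.273], [-1.0, -0.0, -0.0]]
wrist_force: [-0.6, -1.1, 1.7]
gripper_width: 0.006
```

Request:
{"api": "play_rows", "payload": {
  "commands": [
    {"fingers": 1, "tx": 0.002, "ty": 0, "tz": 0, "ax": 0, "ay": 0, "az": 0},
    {"fingers": 1, "tx": 0.004, "ty": 0, "tz": 0, "ax": 0, "ay": 0, "az": 0},
    {"fingers": 1, "tx": 0.006, "ty": 0, "tz": 0, "ax": 0, "ay": 0, "az": 0},
    {"fingers": 1, "tx": 0.006, "ty": 0, "tz": 0, "ax": 0, "ay": 0, "az": 0},
    {"fingers": 1, "tx": 0.006, "ty": 0, "tz": 0, "ax": 0, "ay": 0, "az": 0}
  ]
}}

```text
time_s: 9.88
tcp_pos: [0.5832, 0.2489, 0.0761]
ee_rot: [[0.0, -0.273, 0.962], [0.0, 0.962, 0.273], [-1.0, -0.0, 0.0]]
wrist_force: [-1.5, -0.3, 4.5]
gripper_width: 0.006
```

Request:
{"api": "play_rows", "payload": {
  "commands": [
    {"fingers": 1, "tx": 0, "ty": 0, "tz": 0, "ax": 0, "ay": 0, "az": 0},
    {"fingers": 1, "tx": 0, "ty": 0, "tz": 0, "ax": 0, "ay": 0, "az": 0},
    {"fingers": 1, "tx": 0, "ty": 0, "tz": 0, "ax": 0, "ay": 0, "az": 0}
  ]
}}

```text
time_s: 10.13
tcp_pos: [0.5832, 0.249, 0.076]
ee_rot: [[0.0, -0.273, 0.962], [0.0, 0.962, 0.273], [-1.0, 0.0, 0.0]]
wrist_force: [-0.7, -0.9, 3.9]
gripper_width: 0.002
```

Heart touched at about 4 N, which is 5 mm. Lift, then on to the ring's band at (0.504, -0.256).

Request:
{"api": "play_rows", "payload": {
  "commands": [
    {"fingers": 1, "tx": -0.01, "ty": 0, "tz": 0, "ax": 0, "ay": 0, "az": 0},
    {"fingers": 1, "tx": -0.04, "ty": 0, "tz": 0, "ax": 0, "ay": 0, "az": 0},
    {"fingers": 1, "tx": -0.08, "ty": 0, "tz": 0, "ax": 0, "ay": 0, "az": 0},
    {"fingers": 1, "tx": -0.12, "ty": 0, "tz": 0, "ax": 0, "ay": 0, "az": 0},
    {"fingers": 1, "tx": -0.14, "ty": 0, "tz": 0, "ax": 0, "ay": 0, "az": 0}
  ]
}}

```text
time_s: 10.55
tcp_pos: [0.5845, 0.2498, 0.1849]
ee_rot: [[0.005, -0.274, 0.962], [0.003, 0.962, 0.274], [-1.0, 0.001, 0.006]]
wrist_force: [0.8, 1.1, -0.1]
gripper_width: 0.006
```

Request:
{"api": "play_rows", "payload": {
  "commands": [
    {"fingers": 1, "tx": 0, "ty": -0.02, "tz": -0.009, "ax": 0, "ay": 0, "az": 0},
    {"fingers": 1, "tx": 0, "ty": -0.06, "tz": -0.028, "ax": 0, "ay": 0, "az": 0},
    {"fingers": 1, "tx": 0, "ty": -0.105, "tz": -0.048, "ax": 0, "ay": 0, "az": 0},
    {"fingers": 1, "tx": 0, "ty": -0.15, "tz": -0.069, "ax": 0, "ay": 0, "az": 0},
    {"fingers": 1, "tx": 0, "ty": -0.195, "tz": -0.09, "ax": 0, "ay": 0, "az": 0}
  ]
}}

```text
time_s: 10.97
tcp_pos: [0.5566, 0.0879, 0.1798]
ee_rot: [[-0.002, -0.274, 0.962], [-0.0, 0.962, 0.274], [-1.0, 0.0, -0.002]]
wrist_force: [-0.5, -0.6, -0.3]
gripper_width: 0.006
```

Request:
{"api": "play_rows", "payload": {
  "commands": [
    {"fingers": 1, "tx": 0, "ty": -0.045, "tz": -0.021, "ax": 0, "ay": 0, "az": 0},
    {"fingers": 1, "tx": 0, "ty": -0.09, "tz": -0.042, "ax": 0, "ay": 0, "az": 0},
    {"fingers": 1, "tx": 0, "ty": -0.135, "tz": -0.062, "ax": 0, "ay": 0, "az": 0},
    {"fingers": 1, "tx": 0, "ty": -0.18, "tz": -0.083, "ax": 0, "ay": 0, "az": 0},
    {"fingers": 1, "tx": 0, "ty": -0.225, "tz": -0.104, "ax": 0, "ay": 0, "az": 0}
  ]
}}

```text
time_s: 11.38
tcp_pos: [0.5276, -0.0957, 0.18]
ee_rot: [[-0.001, -0.273, 0.962], [0.0, 0.962, 0.273], [-1.0, 0.001, -0.001]]
wrist_force: [0.9, 0.2, 0.1]
gripper_width: 0.004
```

Request:
{"api": "play_rows", "payload": {
  "commands": [
    {"fingers": 1, "tx": 0, "ty": -0.045, "tz": -0.021, "ax": 0, "ay": 0, "az": 0},
    {"fingers": 1, "tx": 0, "ty": -0.09, "tz": -0.042, "ax": 0, "ay": 0, "az": 0},
    {"fingers": 1, "tx": 0, "ty": -0.135, "tz": -0.062, "ax": 0, "ay": 0, "az": 0},
    {"fingers": 1, "tx": 0, "ty": -0.175, "tz": -0.081, "ax": 0, "ay": 0, "az": 0},
    {"fingers": 1, "tx": 0, "ty": -0.199, "tz": -0.091, "ax": 0, "ay": 0, "az": 0}
  ]
}}

```text
time_s: 11.8
tcp_pos: [0.5022, -0.2589, 0.1797]
ee_rot: [[-0.002, -0.27, 0.963], [0.001, 0.963, 0.27], [-1.0, 0.001, -0.002]]
wrist_force: [0.1, 0.5, 0.9]
gripper_width: 0.004
```

Request:
{"api": "play_rows", "payload": {
  "commands": [
    {"fingers": 1, "tx": 0, "ty": 0, "tz": 0, "ax": 0, "ay": 0, "az": 0},
    {"fingers": 1, "tx": 0.02, "ty": 0, "tz": 0, "ax": 0, "ay": 0, "az": 0},
    {"fingers": 1, "tx": 0.045, "ty": 0, "tz": 0, "ax": 0, "ay": 0, "az": 0},
    {"fingers": 1, "tx": 0.065, "ty": 0, "tz": 0, "ax": 0, "ay": 0, "az": 0},
    {"fingers": 1, "tx": 0.08, "ty": 0, "tz": 0, "ax": 0, "ay": 0, "az": 0}
  ]
}}

```text
time_s: 12.22
tcp_pos: [0.5028, -0.2553, 0.1186]
ee_rot: [[-0.003, -0.273, 0.962], [0.001, 0.962, 0.273], [-1.0, 0.002, -0.002]]
wrist_force: [-0.7, 0.3, 0.7]
gripper_width: 0.004
```

Request:
{"api": "play_rows", "payload": {
  "commands": [
    {"fingers": 1, "tx": 0, "ty": 0, "tz": 0, "ax": 0, "ay": 0, "az": 0},
    {"fingers": 1, "tx": 0, "ty": 0, "tz": 0, "ax": 0, "ay": 0, "az": 0},
    {"fingers": 1, "tx": 0, "ty": 0, "tz": 0, "ax": 0, "ay": 0, "az": 0},
    {"fingers": 1, "tx": 0, "ty": 0, "tz": 0, "ax": 0, "ay": 0, "az": 0},
    {"fingers": 1, "tx": 0, "ty": 0, "tz": 0, "ax": 0, "ay": 0, "az": 0}
  ]
}}

```text
time_s: 12.63
tcp_pos: [0.5047, -0.2561, 0.1217]
ee_rot: [[0.002, -0.274, 0.962], [-0.0, 0.962, 0.274], [-1.0, -0.001, 0.002]]
wrist_force: [0.2, -0.1, -0.3]
gripper_width: 0.007
```

```bash
python3 g.py .504 -.256 .090
python3 - <<'E'
from h import *
q=viewer.capture('scene'); save(q,'hov3.png',(150,170,350,320),4)
a=np.array(r.sense()['tcp_pos'])-[0,0,.019]
for X in (a,[.504,-.256,.07],[.481,-.262,.07]): print((np.array(proj(q,X))-[150,170])*4)
E
```

```text
[ 0.5047 -0.2561  0.1217] 12.6333 [ 0.23 -0.11 -0.28] tx ty tz [ 0.0423  0.0004 -0.001 ] rows 0.760720595895665
[297.06620503 265.52875896]
[306.55921482 295.32352942]
[282.83961612 269.46900441]
```

View pics/hov3.png

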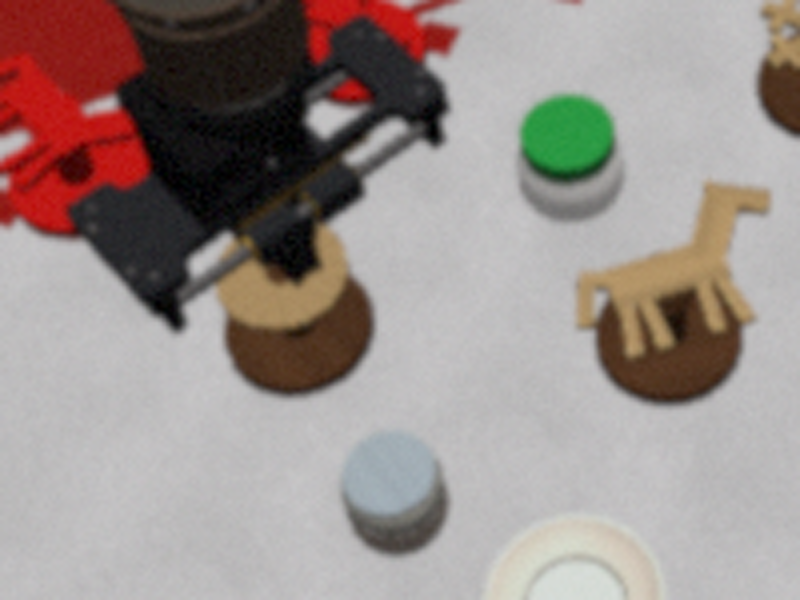

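The tips are at crop (297,266), over the near side of the ring, with the ring hole at about (283,270). Down: contact is expected at TCP z of about 0.089.

Request:
{"api": "play_rows", "payload": {
  "commands": [
    {"fingers": 1, "tx": 0.01, "ty": 0, "tz": 0, "ax": 0, "ay": 0, "az": 0},
    {"fingers": 1, "tx": 0.02, "ty": 0, "tz": 0, "ax": 0, "ay": 0, "az": 0},
    {"fingers": 1, "tx": 0.03, "ty": 0, "tz": 0, "ax": 0, "ay": 0, "az": 0},
    {"fingers": 1, "tx": 0.036, "ty": 0, "tz": 0, "ax": 0, "ay": 0, "az": 0},
    {"fingers": 1, "tx": 0.039, "ty": 0, "tz": 0, "ax": 0, "ay": 0, "az": 0}
  ]
}}

```text
time_s: 13.1
tcp_pos: [0.5035, -0.2559, 0.09]
ee_rot: [[-0.002, -0.273, 0.962], [0.001, 0.962, 0.273], [-1.0, 0.001, -0.002]]
wrist_force: [0.2, 0.1, -0.5]
gripper_width: 0.004
```

Request:
{"api": "play_rows", "payload": {
  "commands": [
    {"fingers": 1, "tx": 0.002, "ty": 0, "tz": 0, "ax": 0, "ay": 0, "az": 0},
    {"fingers": 1, "tx": 0.004, "ty": 0, "tz": 0, "ax": 0, "ay": 0, "az": 0},
    {"fingers": 1, "tx": 0.005, "ty": 0, "tz": 0, "ax": 0, "ay": 0, "az": 0},
    {"fingers": 1, "tx": 0.005, "ty": 0, "tz": 0, "ax": 0, "ay": 0, "az": 0}
  ]
}}

```text
time_s: 13.43
tcp_pos: [0.504, -0.2561, 0.0879]
ee_rot: [[-0.001, -0.273, 0.962], [0.0, 0.962, 0.273], [-1.0, 0.0, -0.0]]
wrist_force: [-1.2, -0.3, 1.8]
gripper_width: 0.008
```

Request:
{"api": "play_rows", "payload": {
  "commands": [
    {"fingers": 1, "tx": 0.002, "ty": 0, "tz": 0, "ax": 0, "ay": 0, "az": 0},
    {"fingers": 1, "tx": 0.004, "ty": 0, "tz": 0, "ax": 0, "ay": 0, "az": 0},
    {"fingers": 1, "tx": 0.006, "ty": 0, "tz": 0, "ax": 0, "ay": 0, "az": 0},
    {"fingers": 1, "tx": 0.006, "ty": 0, "tz": 0, "ax": 0, "ay": 0, "az": 0},
    {"fingers": 1, "tx": 0.006, "ty": 0, "tz": 0, "ax": 0, "ay": 0, "az": 0}
  ]
}}

```text
time_s: 13.85
tcp_pos: [0.5044, -0.2562, 0.0835]
ee_rot: [[0.0, -0.273, 0.962], [-0.0, 0.962, 0.273], [-1.0, -0.0, 0.0]]
wrist_force: [-1.8, 0.5, 4.1]
gripper_width: 0.002
```

Request:
{"api": "play_rows", "payload": {
  "commands": [
    {"fingers": 1, "tx": 0, "ty": 0, "tz": 0, "ax": 0, "ay": 0, "az": 0},
    {"fingers": 1, "tx": 0, "ty": 0, "tz": 0, "ax": 0, "ay": 0, "az": 0},
    {"fingers": 1, "tx": 0, "ty": 0, "tz": 0, "ax": 0, "ay": 0, "az": 0}
  ]
}}

```text
time_s: 14.1
tcp_pos: [0.5044, -0.2562, 0.0835]
ee_rot: [[0.0, -0.273, 0.962], [-0.0, 0.962, 0.273], [-1.0, -0.0, 0.0]]
wrist_force: [-2.1, -0.1, 3.4]
gripper_width: 0.008
```

The ring sank about 5 mm. Lift clear.

Request:
{"api": "play_rows", "payload": {
  "commands": [
    {"fingers": 1, "tx": -0.01, "ty": 0, "tz": 0, "ax": 0, "ay": 0, "az": 0},
    {"fingers": 1, "tx": -0.04, "ty": 0, "tz": 0, "ax": 0, "ay": 0, "az": 0},
    {"fingers": 1, "tx": -0.08, "ty": 0, "tz": 0, "ax": 0, "ay": 0, "az": 0},
    {"fingers": 1, "tx": -0.12, "ty": 0, "tz": 0, "ax": 0, "ay": 0, "az": 0},
    {"fingers": 1, "tx": -0.16, "ty": 0, "tz": 0, "ax": 0, "ay": 0, "az": 0}
  ]
}}

```text
time_s: 14.52
tcp_pos: [0.5042, -0.2558, 0.2045]
ee_rot: [[0.0, -0.273, 0.962], [0.0, 0.962, 0.273], [-1.0, 0.0, 0.0]]
wrist_force: [0.5, 0.1, -0.2]
gripper_width: 0.008
```

Request:
{"api": "play_rows", "payload": {
  "commands": [
    {"fingers": 1, "tx": -0.03, "ty": 0, "tz": 0, "ax": 0, "ay": 0, "az": 0},
    {"fingers": 1, "tx": -0.04, "ty": -0.03, "tz": 0, "ax": 0, "ay": 0, "az": 0},
    {"fingers": 1, "tx": -0.04, "ty": -0.08, "tz": 0, "ax": 0, "ay": 0, "az": 0},
    {"fingers": 1, "tx": -0.04, "ty": -0.13, "tz": 0, "ax": 0, "ay": 0, "az": 0},
    {"fingers": 1, "tx": -0.04, "ty": -0.16, "tz": 0, "ax": 0, "ay": 0, "az": 0}
  ]
}}

```text
time_s: 14.93
tcp_pos: [0.5379, -0.3739, 0.2335]
ee_rot: [[0.002, -0.273, 0.962], [-0.001, 0.962, 0.273], [-1.0, -0.001, 0.001]]
wrist_force: [0.9, -0.1, 0.8]
gripper_width: 0.004
```

Request:
{"api": "play_rows", "payload": {
  "commands": [
    {"fingers": 1, "tx": 0, "ty": 0, "tz": 0, "ax": 0, "ay": 0, "az": 0},
    {"fingers": 1, "tx": 0, "ty": 0, "tz": 0, "ax": 0, "ay": 0, "az": 0},
    {"fingers": 1, "tx": 0, "ty": 0, "tz": 0, "ax": 0, "ay": 0, "az": 0},
    {"fingers": 1, "tx": 0, "ty": 0, "tz": 0, "ax": 0, "ay": 0, "az": 0},
    {"fingers": 1, "tx": 0, "ty": 0, "tz": 0, "ax": 0, "ay": 0, "az": 0}
  ]
}}

```text
time_s: 15.35
tcp_pos: [0.537, -0.3704, 0.2338]
ee_rot: [[0.0, -0.275, 0.962], [0.0, 0.962, 0.275], [-1.0, -0.0, 0.0]]
wrist_force: [-0.3, 0.2, 0.7]
gripper_width: 0.004
```

Run:
```python
from h import *
p=viewer.capture('top'); s=r.sense(); print(s['time_s'],s['tcp_pos'],s['wrist_force'])
save(p,'end.png',(200,120,460,260),3)
```

```text
15.4 [ 0.5371036  -0.37052972  0.23382915] [-0.13547413 -1.08875594 -0.56462723]
```

View pics/end.png

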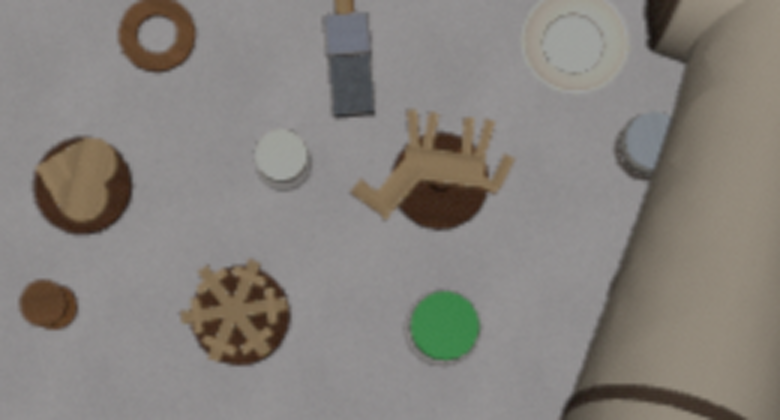

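Everything visible is where it was: heart at crop (83,185), horse at (440,180), flake at (240,313), jars unchanged. The arm hides the ring and part of the tin. Hand clear, so I hand in.

```bash
python3 -c "
from h import *
print(job.finish_job())"
```

```text
the job is handed in; nothing more can be done
None
```

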